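Hang a specimen trolley on the sloped gravity rail and let it roll to the stop

ROBOT

A 6-joint arm with a two-finger parallel gripper is mounted at the origin on a cart in front of the work surface, level with it; the furniture and walls round the work are solid. World frame = base frame: x ahead of the robot, y to its left, z up, the work surface at z = 0. Lengths are in m, angles in rad, forces in N, time in s.
With the tool pointing down it reaches from about 0.375 to 0.925 m from the base axis. Payload 5.7 kg.
Tool frame: the origin (TCP) lies midway between the tips of the shut fingers; the grasp point (between the pads) lies 19 mm behind it; z points along the fingers, x is the direction in which the jaws open and shut, and the axes are right-handed (so a half turn about z gives the same grasp; the last joint's range is limited). The gripper opens to 88 mm and grips with 3 to 60 N. Pads are 20 mm wide; open, the fingers measure 115 mm over their backs; the gripper's body (75 mm by 178 mm) begins 61 mm behind the grasp point.
Start: joints at [1.005, 0.359, 1.51, -0, 1.272, -0.115], TCP at [0.261, 0.54, 0.223] pointing down, gripper open.
Joint ranges: [-2.97, 2.97], [-1.01, 2.36], [0.21, 2.38], [-0.96, 4.11], [0.2, 2.71], [-2.98, 2.98]. Speed limits (rad/s): [2.39, 2.39, 3.14, 3.14, 3.14, 3.14].

INTERFACE

Orientations are given as a unit quaternion [x, y, z, w].
In Python, from bench import move_ptp, servo_line, goto_joints, move_gripper, sleep, inverse_kinematics, capture, PlanningError, close_job, spot_in, silhouettes, current_clock, current_joint_pos, current_qvel, current_joint_torque, current_position, current_orientation, current_force, current_torque, current_finger_gap gives the robot as it stands. Calls block until the motion is done:
- move_ptp(position, orientation): joint-space move of the TCP to a pose.
- servo_line(position, orientation=None, rate=0.15, contact_N=None): straight line of the TCP; orientation=None keeps the orientation; rate is the mean speed in m/s. With contact_N (N) it stops when the force on the tool has changed by that much, and returns True; else False.
- goto_joints(angles): joint-space move.
- move_gripper(opening): finger opening in m; the grip force is fixed at half the most; returns when the fingers have stopped.
- sleep(seconds).
- inverse_kinematics(position, orientation): joint angles nearest the present ones, or None.
- capture(name): name is "scene" or "top"; returns a dict with "image" (420x560x3 uint8, blue, green, red), "range_z" (420x560 float32, m along the optical axis (not along the pixel's ray), 0 where there is no reading), "intrinsics" (3x3 intrinsics, pixels), "R" (3x3) and "t" (3): a world point X has camera coordinates R X + t. Camera axes: x right, y down, z forward; pixel columns grow to the right and rows downward; lengths in m; the calibration is good to about 2 mm. A picture is of the moment at which its call begins.
A pose or a line that the arm cannot do raises PlanningError and nothing moves.
- close_job(): hands the job in, once; it reports no verdict.
Trained networks look in the newest picture that a camera, given by its name, has taken for a name from the list of things; names that differ only in an ending like _2 or _b are one class to them, and where a whole thing is asked for, a point or a joint stands for the part that bears it (a point fixed in the world has none). Each returns a list of dicts, best first, with "conf" (0 to 1); they miss things now and then, are a little off and sometimes report something else, mostly with a low value. They report only what shows in the picture. A call takes as long as a camera call.
- spot_in(camera, query): "xy" ([column, row] in pixels, amid what is visible of it).
- silhouettes(camera, query): "region" (420x560 bool, what is visible of it) and "xy" ([column, row] in pixels, amid what is visible of it).
Readings, each from a call of its own:
- current_clock(): time.
- current_joint_pos(): joint angles.
- current_qvel(): joint speeds.
- current_joint_torque(): joint torques, N m.
- current_position(): TCP position.
- current_orientation(): TCP orientation.
- current_force(): force on the tool from outside, world axes, zero at the start.
- current_torque(): the same for the moment, N m.
- current_finger_gap(): finger opening in m.
Only numpy, scipy, OpenCV 4.12 (cv2) and the standard library are available. Lean on these libraries where they do the work, as an engineer would, in place of code of your own. Each camera call takes 0.05 s, during which the arm holds its last target.

TASK

Pick up the blue specimen trolley, set it astride the sloped rail at the yellow-marked upper end, lowering it gently until you feel it bear on the rail, and only then release it so that it rolls down by itself to the rubber stop. Do not push it along or press it hard onto the rail, and leave the other things on the desk where they are.

Things in the scene. Friction and masses are not known exactly. Their poses are not given: they have to be found in the camera images.
- trolley: Blue specimen trolley, about 0.4 kg, standing on the desk: an inverted U of two cheek plates 100 mm long, 6 mm thick, 14 mm apart inside, under a bridge whose top is 66 mm up; 106 mm high over all. A specimen puck on each cheek reaches 32 mm out from the middle plane, 3 to 34 mm up. Origin: centre of the underside; x along it (rolling direction), y across, z up. Same either way round.
- trolley_tab (a point): Centre of the bare aluminium grip tab on top of the trolley: tab 44 mm long along the trolley's x, 10 mm thick along its y, 66 to 106 mm above the underside. Grip across the thickness. Axes as the trolley's.
- trolley_rollers (a point): Point in the trolley's middle plane level with the lowest points of its two white free-running rollers (20 mm diameter, 34 mm either side of the middle), 36 mm above the cheeks' underside. On the rail the rollers run on the blade's top edge and the cheeks hang 36 mm down its sides.
- rail_stand: Gravity rail, fixed: grey base plate 360 x 80 x 12 mm, two telescopic posts and on them a straight aluminium blade on edge, 340 mm long, 8 mm thick, 55 mm high, in the plane y = 0. Origin: centre of the plate's underside; x horizontal along the rail to the low end, y across, z up. The blade's top edge always slopes down along +x by 10 degrees (0.1745 rad).
- rail_foot_mid (a point): Middle of the base plate's top face (12 mm over the stand's origin), under the blade's middle. The blade's top edge here stands 160 to 200 mm above the stand's origin, as the posts happen to be clamped: this height is not measured; find it by touch, lowering the trolley until it bears. It does not yield under load.
- rail_foot_high (a point): Middle of the base plate's upper-end edge, at x = -180 mm in the stand's frame. A yellow mark on the blade's faces shows the loading section, 150 to 50 mm uphill of the blade's middle. The trolley's middle belongs about 100 mm uphill, so its origin (36 mm under the top edge, square to the slope) at about x = -105 mm in the stand's frame, z axis square to the slope.
- rail_foot_low (a point): Middle of the base plate's low-end edge, at x = +180 mm in the stand's frame. Above it the end stop: a plate 36 mm wide, rising 53 mm above the blade's top edge, with a rubber pad whose face is 156 mm downhill of the blade's middle. A trolley resting against it has its origin at about x = 98 mm in the stand's frame. A released trolley gets there in about 2 s.
- indenter_box: closed wooden indenter case, 110 x 170 x 54 mm, bystander. Origin: centre of its underside.
- vee_block: steel V-block, 46 x 50 x 40 mm, bystander. Origin: centre of its underside.
- oiler: white oil bottle with a red spout, 41 mm across, 113 mm high, bystander. Origin: centre of its underside.
- ref_block: round steel reference block, 64 mm across, 15 mm high, bystander. Origin: centre of its underside.
- tape: roll of tape lying flat, 104 mm across, 25 mm high, bystander. Origin: centre of its underside.
- tin: round parts tin, 64 mm across, 22 mm high, bystander. Origin: centre of its underside.

How it is judged:
On the way:
1. the trolley, still held, bears on the rail at the yellow-marked upper end: astride the blade and in line with it (contact force between the fingers and trolley above 1 N and contact force between trolley and rail_stand above 1 N and x of trolley in the frame of rail_stand between -0.14 and -0.06 m and y of trolley in the frame of rail_stand between -0.008 and 0.008 m and angle between the y axis of trolley and the y axis of rail_stand, either way round below 0.12 rad and angle between the x axis of trolley and the x axis of rail_stand, either way round below 0.27 rad and height (world z) of trolley above 0.07 m), for 0.2 s.
At the end, for the whole second after the job is handed in: The trolley rests on the rail against the stop: its origin 90 to 108 mm downhill of the stand's middle, within 8 mm of the rail's plane, astride and in line with the rail, released and still (y of trolley in the frame of rail_stand between -0.008 and 0.008 m and angle between the y axis of trolley and the y axis of rail_stand, either way round below 0.12 rad and angle between the x axis of trolley and the x axis of rail_stand, either way round below 0.27 rad and height (world z) of trolley above 0.07 m and x of trolley in the frame of rail_stand between 0.09 and 0.108 m and contact force between trolley and rail_stand above 1 N and linear speed of trolley below 0.02 m/s); the robot touches nothing.
It fails at once if the trolley is pressed onto the rail with more than 45 N (contact force between the fingers and trolley above 1 N and contact force between trolley and rail_stand above 45 N).
It fails at once if the trolley is pushed or held on the rail below the yellow-marked end instead of rolling by itself (contact force between the fingers and trolley above 0.5 N and contact force between trolley and rail_stand above 0.3 N and x of trolley in the frame of rail_stand above -0.03 m).
It fails at once if a bystander is shifted by more than 30 mm (distance of any of indenter_box, vee_block, oiler, ref_block, tape, tin from where it was at the start of the episode above 0.03 m).
It also fails if it takes over 42 s, if anything falls off the work surface, if the arm or the gripper's body presses on something with over 40 N, if the wrist force passes 120 N, or if a joint passes its speed limit or range.

## Working session

There is one attempt and no reset: what is moved stays moved. The work goes in short steps, each a Python script; the robot and the scene stay as the last script left them, time stands still between calls to the robot, and variables do not carry over. Pictures are saved under pics/ and viewed, and the job is handed in when it is done.

```bash
mkdir -p pics; ls
cat > h.py <<'E'
from bench import *
import numpy as np, cv2
def cap(n):
    c=capture(n); return c
def world(c,u,v,d=None):
    K=c["intrinsics"]; z=c["range_z"][int(round(v)),int(round(u))] if d is None else d
    p=np.array([(u-K[0,2])/K[0,0]*z,(v-K[1,2])/K[1,1]*z,z]); return c["R"].T@(p-c["t"])
def cloud(c,mask):
    K=c["intrinsics"]; v,u=np.nonzero(mask&(c["range_z"]>0)); z=c["range_z"][v,u]
    P=np.stack([(u-K[0,2])/K[0,0]*z,(v-K[1,2])/K[1,1]*z,z],1); return (P-c["t"])@c["R"]
E
python3 - <<'E'
from h import *
print(current_clock())
for n in ["scene","top"]:
    c=cap(n); im=c["image"].copy(); cv2.imwrite(f"pics/{n}0.png",im)
    np.savez(f"{n}0.npz",**c)
    print(n,c["intrinsics"][0],(-c["R"].T@c["t"]).round(3))
    for q in ["trolley","trolley_tab","trolley_rollers","rail_stand","rail_foot_mid","rail_foot_high","rail_foot_low"]:
        s=spot_in(n,q); print(q,[(np.round(d["xy"],1).tolist(),round(d["conf"],2),world(c,*d["xy"]).round(3).tolist()) for d in s[:2]])
print(current_clock())
E
```

```text
pics
0.0
scene [406.0330925   0.        273.4210901] [-0.166 -0.589  0.703]
trolley [([327.7, 286.1], 0.61, [0.423, -0.291, 0.056]), ([159.7, 215.2], 0.22, [0.396, 0.264, 0.014])]
trolley_tab [([325.5, 285.8], 0.58, [0.423, -0.285, 0.053])]
trolley_rollers [([326.0, 284.4], 0.62, [0.422, -0.286, 0.058]), ([239.2, 205.1], 0.43, [0.602, 0.139, -0.004])]
rail_stand [([240.6, 206.6], 0.97, [0.582, 0.114, 0.011])]
rail_foot_mid [([244.3, 187.9], 0.76, [0.552, 0.069, 0.11]), ([376.7, 264.4], 0.7, [0.593, -0.331, 0.023])]
rail_foot_high [([246.3, 188.2], 0.74, [0.552, 0.061, 0.112])]
rail_foot_low [([240.1, 202.0], 0.57, [0.618, 0.15, -0.005])]
top [545.43255401   0.         275.49436777] [ 0.4   -0.069  1.558]
trolley [([362.4, 232.3], 0.64, [0.437, -0.269, 0.106])]
trolley_tab [([364.4, 234.0], 0.76, [0.433, -0.275, 0.101])]
trolley_rollers [([363.5, 232.1], 0.71, [0.438, -0.272, 0.103])]
rail_stand [([229.4, 191.9], 0.68, [0.554, 0.095, 0.013])]
rail_foot_mid [([229.9, 194.4], 0.74, [0.547, 0.094, 0.008])]
rail_foot_high [([229.9, 193.4], 0.65, [0.55, 0.094, 0.011])]
rail_foot_low [([229.4, 193.4], 0.86, [0.549, 0.095, 0.017]), ([350.0, 141.6], 0.17, [0.4, -0.069, 1.558])]
0.8
```

View pics/scene0.png

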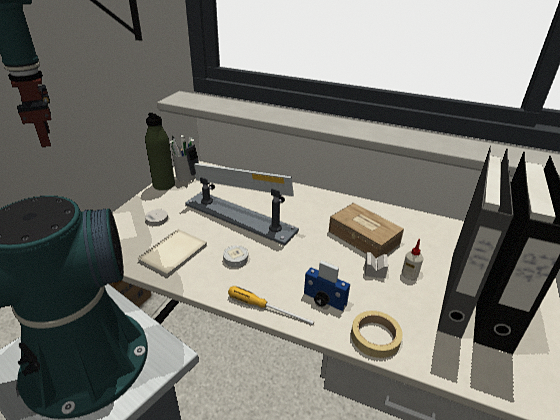

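View pics/top0.png

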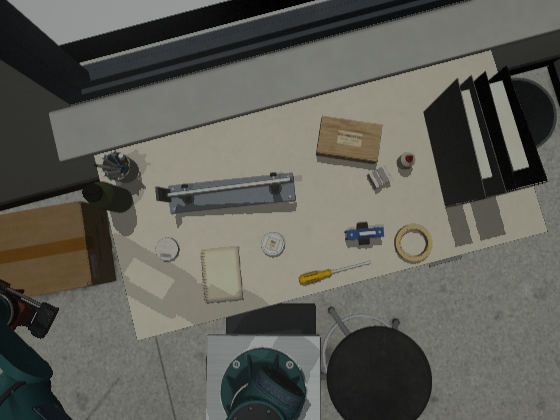

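The scene picture shows the trolley at about (327,286). The rail has its yellow, upper end on the right at (268,178). In the top view the stop is at (163,194), the upper end at (295,178) and the trolley at (364,233).

Run:
```python
from h import *
c=dict(np.load("top0.npz"))
m=np.ones((420,560),bool); P=cloud(c,m)
s=silhouettes("top","rail_stand"); r=s[0]["region"]; print(r.sum())
def rect(Q,n):
    (a,b,ang)=cv2.minAreaRect((Q[:,:2]*1000).astype(np.float32)); bx=cv2.boxPoints((a,b,ang))
    print(n,len(Q),np.round(a,1),np.round(b,1),round(ang,2)); print(bx.round(0).tolist())
box=(P[:,0]>.45)&(P[:,0]<.65)&(P[:,1]>-.12)&(P[:,1]<.30)
Q=P[box]; print(np.histogram(Q[:,2],bins=np.arange(-.02,.3,.01)))
pl=Q[(Q[:,2]>.006)&(Q[:,2]<.02)]; rect(pl,"plate")
bl=Q[(Q[:,2]>.12)]; rect(bl,"blade+stop")
# blade: line fit
b=bl[np.abs(bl[:,1]-.07)<.12]
ln=cv2.fitLine(b[:,:2].astype(np.float32),cv2.DIST_HUBER,0,.001,.001).ravel(); print("line",ln, "yaw",np.degrees(np.arctan2(ln[1],ln[0])))
A=np.polyfit(b[:,1],b[:,2],1);print("z vs y",A,np.polyval(A,[.0,.1,.2]))
print("y range",bl[:,1].min(),bl[:,1].max())
box=(np.abs(P[:,0]-.435)<.08)&(np.abs(P[:,1]+.275)<.08)
T=P[box]
rect(T[T[:,2]>.085],"tab"); rect(T[(T[:,2]>.05)&(T[:,2]<.085)],"body");rect(T[(T[:,2]>.03)],"all")
im=c["image"]
for n,(u,v) in {"tr":(364,233),"rail":(230,192)}.items():
    cr=cv2.resize(im[v-45:v+45,u-75:u+75],None,fx=5,fy=5,interpolation=cv2.INTER_CUBIC); cv2.imwrite(f"pics/crop_{n}.png",cr)
```

```text
3752
(array([  19, 3071, 4006, 1843,   93,    7,    9,   31,   19,    5,   10,
         50,   50,   47,   55,  109,  116,  122,  106,  138,  137,   22,
          0,    0,    0,    0,    0,    0,    0,    0,    0]), array([-0.02, -0.01,  0.  ,  0.01,  0.02,  0.03,  0.04,  0.05,  0.06,
        0.07,  0.08,  0.09,  0.1 ,  0.11,  0.12,  0.13,  0.14,  0.15,
        0.16,  0.17,  0.18,  0.19,  0.2 ,  0.21,  0.22,  0.23,  0.24,
        0.25,  0.26,  0.27,  0.28,  0.29]))
plate 2759 [550.4  90.6] [198.9 416.2] 0.05
[[451.0, 299.0], [451.0, -118.0], [650.0, -117.0], [650.0, 299.0]]
blade+stop 805 [549.   90.7] [ 35.9 353.6] 4.99
[[516.0, 265.0], [546.0, -87.0], [582.0, -84.0], [551.0, 268.0]]
line [ 0.09405372 -0.99556714  0.5540039   0.05088517] yaw -84.603134
z vs y [-0.12356885  0.1658552 ] [0.1658552  0.15349831 0.14114143]
y range -0.08468216548382268 0.26779985261956546
tab 66 [ 437.2 -281.5] [ 9.7 44.9] 5.9
[[430.0, -260.0], [435.0, -304.0], [444.0, -303.0], [440.0, -259.0]]
body 302 [ 437.4 -281.7] [ 30.8 101.2] 6.5
[[416.0, -233.0], [428.0, -334.0], [458.0, -330.0], [447.0, -230.0]]
all 464 [ 438.  -280.4] [98.4 60.9] 73.35
[[395.0, -319.0], [453.0, -336.0], [481.0, -242.0], [423.0, -225.0]]
```

Run:
```python
from h import *
c=dict(np.load("scene0.npz")); im=c["image"]
for n,(u,v) in {"tr":(327,286),"rail":(244,200)}.items():
    cr=cv2.resize(im[v-50:v+50,u-70:u+70],None,fx=5.5,fy=5.5,interpolation=cv2.INTER_CUBIC); cv2.imwrite(f"pics/scrop_{n}.png",cr)
```

```text
(no output)
```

View pics/crop_rail.png

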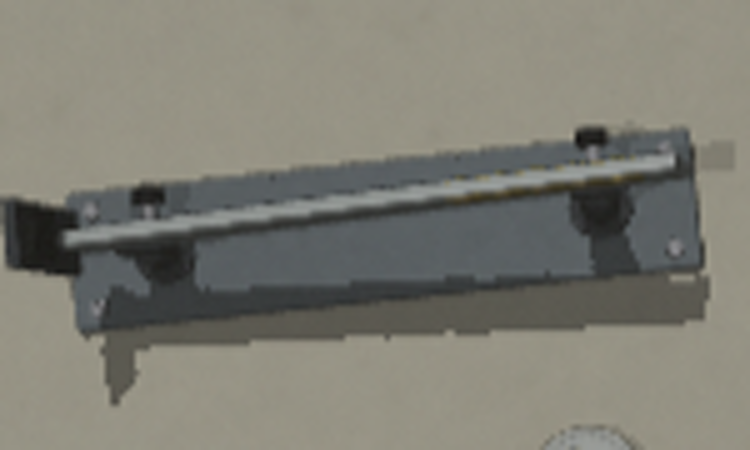

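View pics/crop_tr.png

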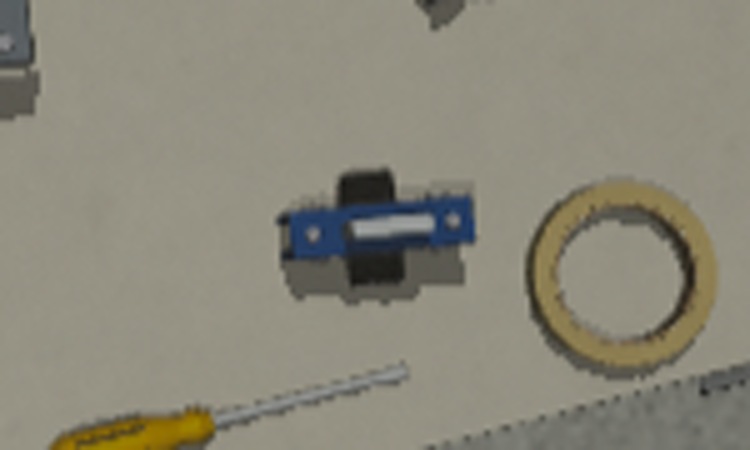

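View pics/scrop_rail.png

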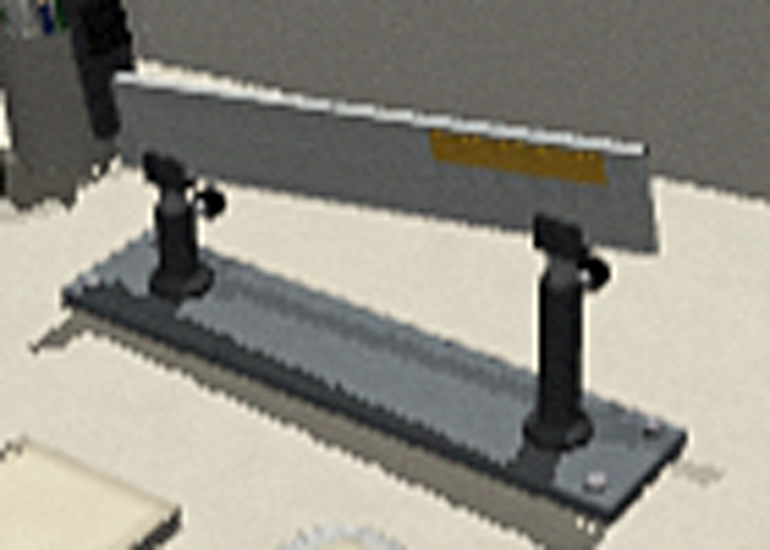

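```bash
cat > rail.py <<'E'
from h import *
def fit(c):
    im=c["image"].astype(int); K=c["intrinsics"]
    reg=np.zeros((420,560),bool); reg[155:230,150:310]=1
    # plate: bluish, project pixels on z=0.012 plane
    Z=c["range_z"]; v,u=np.mgrid[0:420,0:560]
    d=np.stack([(u-K[0,2])/K[0,0],(v-K[1,2])/K[1,1],np.ones_like(u)],-1)@c["R"]; o=-c["R"].T@c["t"]
    W=o+d*Z[...,None]; F=o+d*((0.012-o[2])/d[...,2])[...,None]
    blue=(im[...,0]-im[...,2]>4)&reg&(W[...,2]>.001)&(W[...,2]<.03)
    blue=cv2.morphologyEx(blue.astype(np.uint8),cv2.MORPH_CLOSE,np.ones((9,9)))
    n,l,st,_=cv2.connectedComponentsWithStats(blue); k=1+np.argmax(st[1:,4]); pm=l==k
    q=F[pm][:,:2]; print("plate",len(q),[np.round(x,4) for x in cv2.minAreaRect(q.astype(np.float32)*1000)])
    vis=c["image"].copy(); vis[pm]=(0,255,0)
    # blade top edge: iterative RANSAC-like on z near the plane z=a+b*s
    M=reg&(W[...,2]>.11); Q=W[M]
    ax=np.array([.09,-.995,0]); 
    top=None
    for col in []: pass
    # per s bin: highest 40% of points
    s=Q@ax; 
    x0=None
    sel=(s>-.2)&(s<.06)
    return W,Q,s,vis
E
python3 - <<'E'
from rail import *
c=dict(np.load("top0.npz")); W,Q,s,vis=fit(c)
print(s.min(),s.max())
for a in np.arange(-.22,.15,.02):
    q=Q[(s>a)&(s<=a+.02)]
    if len(q)==0: continue
    h=q[:,2]; t=q[h>h.max()-.01]
    print(round(a,2),len(q),len(t),t.mean(0).round(4),t[:,2].max().round(4),t[:,2].std().round(4))
cv2.imwrite("pics/plate.png",cv2.resize(vis[147:237,155:305],None,fx=5,fy=5,interpolation=cv2.INTER_NEAREST))
# blade top: bright pixels
im=c["image"].astype(int)
o=-c["R"].T@c["t"]
E
```

```text
plate 2770 [array([551.9552,  90.193 ]), array([ 76.8241, 356.7048]), np.float64(5.9898)]
-0.21746146293823135 0.13578662312472084
-0.22 126 41 [0.5337 0.2602 0.1859] 0.1928 0.0022
-0.2 89 5 [0.5331 0.2481 0.1707] 0.1756 0.0029
-0.18 33 25 [0.5385 0.2188 0.1391] 0.1439 0.0025
-0.16 30 21 [0.5409 0.1997 0.143 ] 0.1474 0.0025
-0.14 35 23 [0.5428 0.1792 0.1479] 0.1536 0.0026
-0.12 34 20 [0.5451 0.1594 0.1511] 0.1562 0.0029
-0.1 38 5 [0.5469 0.1327 0.1583] 0.1654 0.0037
-0.08 37 16 [0.5497 0.1187 0.1579] 0.1646 0.0024
-0.06 40 14 [0.5516 0.1008 0.1625] 0.1699 0.0027
-0.04 39 21 [0.5532 0.0809 0.1638] 0.1701 0.0028
-0.02 42 25 [0.5554 0.0607 0.1692] 0.1727 0.0028
-0.0 44 26 [0.5575 0.0403 0.1714] 0.1756 0.0029
0.02 41 25 [0.5599 0.0206 0.1741] 0.1791 0.0023
0.04 45 22 [0.5613 0.0006 0.1802] 0.1862 0.0025
0.06 50 27 [ 0.5634 -0.02    0.1821] 0.1877 0.0022
0.08 57 22 [ 0.5661 -0.0409  0.1865] 0.1924 0.0025
0.1 84 40 [ 0.3995 -0.0694  1.5579] 1.5579 0.0
0.12 28 9 [ 0.5698 -0.0729  0.1913] 0.1942 0.0022
```

Run:
```python
from h import *
c=dict(np.load("top0.npz")); P=cloud(c,np.ones((420,560),bool))
b=(P[:,0]>.4)&(P[:,0]<.5)&(abs(P[:,1])<.05); print("floor",np.median(P[b,2]))
```

```text
floor 0.0012987165148560136
```

View pics/plate.png

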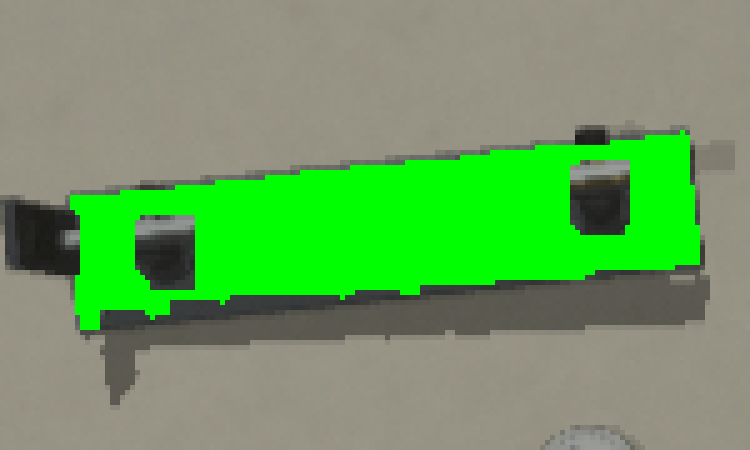

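Run:
```python
from h import *
yaw=np.radians(96.0); 
for n in ["top","scene"]:
    c=dict(np.load(n+"0.npz")); g=c["image"].astype(float).sum(2)/3; K=c["intrinsics"]
    o=-c["R"].T@c["t"]
    def ray(u,v): return np.array([(u-K[0,2])/K[0,0],(v-K[1,2])/K[1,1],1])@c["R"]
    def proj(X):
        p=c["R"]@X+c["t"]; return K[0,0]*p[0]/p[2]+K[0,2],K[1,1]*p[1]/p[2]+K[1,2]
    # plane: top edge plane through (0.552,0.09,h), slope 10deg down along dirn
    res=[]
    h=.165
    dr=np.array([np.cos(yaw),np.sin(yaw),0]); sd=np.array([-dr[1],dr[0],0])
    C=np.array([.552,.0905,h])
    offs=np.arange(-.02,.02,.0005)
    prof=[]
    for s in np.arange(-.15,.13,.01):
        row=[]
        for e in offs:
            X=C+dr*s+sd*e+np.array([0,0,-s*np.tan(np.radians(10))])
            u,v=proj(X); row.append(cv2.getRectSubPix(g.astype(np.float32),(1,1),(u,v))[0,0])
        prof.append(row)
    prof=np.array(prof); 
    for s,r in list(zip(np.arange(-.15,.13,.01),prof))[::4]: print(n,round(s,2),r[::4].astype(int).tolist())
    m=np.median(prof,0); print("side axis sign:",sd.round(2),"median",list(zip((offs[::4]*1000).round(0).tolist(),m[::4].astype(int).tolist())))
```

```text
top -0.15 [133, 116, 98, 88, 92, 94, 91, 90, 115, 138, 149, 135, 86, 55, 54, 66, 79, 86, 91, 93]
top -0.11 [143, 127, 105, 93, 93, 94, 94, 97, 120, 139, 149, 137, 91, 56, 57, 73, 89, 93, 87, 86]
top -0.07 [128, 108, 93, 93, 94, 94, 94, 96, 118, 137, 148, 140, 93, 59, 57, 74, 90, 93, 95, 95]
top -0.03 [124, 106, 96, 96, 94, 94, 93, 86, 114, 134, 145, 143, 97, 65, 58, 71, 89, 94, 96, 96]
top 0.01 [121, 102, 93, 94, 94, 93, 92, 92, 123, 140, 145, 145, 101, 68, 57, 70, 86, 92, 94, 94]
top 0.05 [106, 95, 93, 93, 93, 93, 93, 93, 119, 139, 144, 142, 107, 73, 54, 66, 81, 89, 92, 93]
top 0.09 [95, 82, 80, 80, 79, 79, 80, 78, 103, 136, 145, 141, 112, 76, 53, 51, 48, 46, 46, 50]
top 0.13 [95, 92, 93, 92, 92, 93, 92, 89, 100, 133, 141, 131, 105, 71, 51, 69, 84, 91, 93, 93]
side axis sign: [-0.99 -0.1   0.  ] median [(-20.0, 115), (-18.0, 99), (-16.0, 93), (-14.0, 93), (-12.0, 93), (-10.0, 94), (-8.0, 93), (-6.0, 92), (-4.0, 108), (-2.0, 137), (0.0, 145), (2.0, 136), (4.0, 97), (6.0, 66), (8.0, 54), (10.0, 69), (12.0, 86), (14.0, 92), (16.0, 93), (18.0, 93)]
scene -0.15 [99, 100, 100, 101, 101, 1
[... 401 characters left out ...]
9, 100, 101, 101, 100, 98, 97, 98, 106, 116, 125, 131, 146, 170, 176, 146, 109, 73, 76]
scene 0.05 [99, 99, 99, 98, 99, 99, 96, 93, 108, 146, 177, 191, 206, 219, 207, 185, 162, 126, 98, 86]
scene 0.09 [98, 98, 97, 94, 93, 108, 128, 150, 170, 181, 198, 217, 223, 211, 200, 185, 155, 125, 96, 71]
scene 0.13 [97, 92, 89, 103, 121, 139, 157, 179, 196, 208, 213, 213, 209, 206, 201, 184, 156, 127, 103, 88]
side axis sign: [-0.99 -0.1   0.  ] median [(-20.0, 100), (-18.0, 99), (-16.0, 99), (-14.0, 100), (-12.0, 100), (-10.0, 100), (-8.0, 99), (-6.0, 97), (-4.0, 96), (-2.0, 102), (0.0, 116), (2.0, 139), (4.0, 171), (6.0, 184), (8.0, 188), (10.0, 180), (12.0, 157), (14.0, 124), (16.0, 92), (18.0, 76)]
```

```bash
cat >> h.py <<'E'
from scipy.spatial.transform import Rotation as Ro
YAW=np.radians(96.2); DR=np.array([np.cos(YAW),np.sin(YAW),0]); SD=np.array([-DR[1],DR[0],0]); Zv=np.array([0,0,1.])
C=np.array([.5515,.0905,0]); a=np.radians(10)
N=np.sin(a)*DR+np.cos(a)*Zv
def quat(n,x): 
    z=-n; y=np.cross(z,x); return Ro.from_matrix(np.stack([x,y,z],1)).as_quat()
def place(h,up=0,lat=0,s=.100,k=.071):  # TCP for trolley seated on an edge of mid height h, lifted by up along normal
    E=C+Zv*h-s*(np.cos(a)*DR-np.sin(a)*Zv)
    return E+N*(k-.036+up)+SD*lat
E
python3 - <<'E'
from h import *
c=dict(np.load("top0.npz")); P=cloud(c,np.ones((420,560),bool))
for x in np.arange(.56,.9,.02):
    b=(abs(P[:,0]-x)<.01)&(P[:,1]>-.05)&(P[:,1]<.05)&(P[:,2]<1); print(round(x,2),P[b,2].max().round(3) if b.any() else None,end='; ')
print()
T=np.array([.4372,-.2815,0])
print(place(.168),place(.168,.07))
for sg in (1,-1):
    q0=quat(Zv,SD*sg); q1=quat(N,SD*sg)
    for nm,p,q in [("pre",T+[0,0,.16],q0),("grip",T+[0,0,.071],q0),("lift",T+[0,0,.25],q0),("hi",place(.168,.08),q1),("seat",place(.168),q1),("seatlow",place(.158),q1)]:
        j=inverse_kinematics(p,q); print(sg,nm,None if j is None else np.round(j,2))
print(current_clock(),current_force())
E
```

```text
0.56 0.192; 0.58 0.182; 0.6 0.107; 0.62 0.011; 0.64 0.009; 0.66 0.01; 0.68 0.011; 0.7 0.009; 0.72 0.251; 0.74 0.257; 0.76 0.256; 0.78 0.257; 0.8 0.256; 0.82 0.256; 0.84 0.256; 0.86 0.337; 0.88 0.346; 
[ 0.56147947 -0.00136262  0.21983309] [0.5601667  0.01072166 0.28876963]
1 pre [-0.7   0.31  1.76 -0.    1.07  2.33]
1 grip [-0.7   0.44  1.84 -0.    0.86  2.33]
1 lift [-0.7   0.22  1.64 -0.    1.28  2.33]
1 hi None
1 seat None
1 seatlow None
-1 pre [-0.7   0.31  1.76 -0.    1.07 -0.81]
-1 grip [-0.7   0.44  1.84 -0.    0.86 -0.81]
-1 lift [-0.7   0.22  1.64 -0.    1.28 -0.81]
-1 hi [ 0.02  0.24  1.5  -0.18  1.38 -0.06]
-1 seat [-0.01  0.31  1.61 -0.19  1.21 -0.05]
-1 seatlow [-0.01  0.32  1.63 -0.19  1.19 -0.05]
0.85 [0.11017215 0.44340753 0.46756031]
```

Run:
```python
from h import *
c=dict(np.load("top0.npz")); P=cloud(c,np.ones((420,560),bool))
b=(P[:,0]>.3)&(P[:,0]<.7)&(P[:,1]>.28)&(P[:,1]<.5); print("flask top",P[b][P[b][:,2].argmax()])
T=np.array([.4372,-.2815,0]); q0=quat(Zv,-SD)
print(current_position()); 
q=current_orientation()
servo_line([.261,.50,.40],q,rate=.3)
move_ptp([.50,-.05,.40],q0)
move_ptp(T+[0,0,.15],q0)
print(current_clock())
servo_line(T+[0,0,.071],q0,rate=.1,contact_N=8)
print(current_position(),current_clock())
c=cap("scene"); cv2.imwrite("pics/s1.png",c["image"])
cv2.imwrite("pics/s1c.png",cv2.resize(c["image"][200:340,250:430],None,fx=4,fy=4))
```

```text
flask top [0.69862297 0.4719213  0.25625378]
[0.26141199 0.540029   0.22265802]
5.0667
[ 0.43766168 -0.28177972  0.07148058] 6.0083
```

View pics/s1c.png

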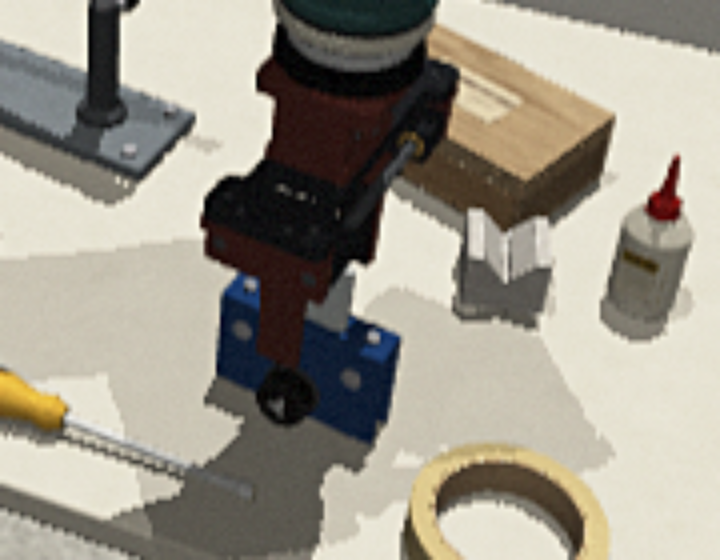

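The near finger is beside the tab, with the tab showing behind it at about (330,300) in the crop. Next I close and lift.

Run:
```python
from h import *
q0=quat(Zv,-SD)
f0=np.array(current_force())
move_gripper(0.0); print("gap",current_finger_gap(),current_force(),f0)
p=np.array(current_position())
servo_line(p+[0,0,.12],rate=.12); sleep(.2)
print("gap",current_finger_gap(),np.array(current_force())-f0,current_torque(),current_clock())
c=cap("scene"); cv2.imwrite("pics/s2c.png",cv2.resize(c["image"][140:320,250:430],None,fx=3.3,fy=3.3))
```

```text
gap 0.009929277859011237 [ 0.07348334 -0.99318461 -0.8637042 ] [-0.06138469  0.30194901 -0.31784672]
gap 0.009851862483810585 [-0.32731825  0.20072435 -3.79713566] [-0.03397721  0.02380323  0.04664118] 8.5833
```

View pics/s2c.png

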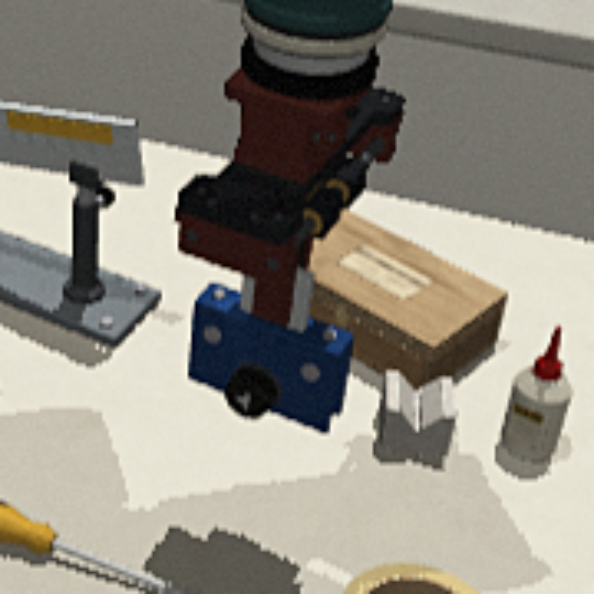

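Run:
```python
from h import *
q1=quat(N,-SD)
p=np.array(current_position())
servo_line(p+[0,0,.12],rate=.2)
move_ptp(place(.168,.10),q1)
servo_line(place(.168,.055),q1,rate=.1,contact_N=8); sleep(.2)
print(current_position(),place(.168,.055),current_force(),current_clock(),current_finger_gap())
for n in ["scene","top"]:
    c=cap(n); np.savez(n+"3.npz",**c)
    if n=="scene": cv2.imwrite("pics/s3.png",cv2.resize(c["image"][100:250,180:320],None,fx=4,fy=4,interpolation=cv2.INTER_CUBIC))
    else: cv2.imwrite("pics/t3.png",cv2.resize(c["image"][147:237,180:310],None,fx=5,fy=5,interpolation=cv2.INTER_CUBIC))
```

```text
[0.56104243 0.00816669 0.2748721 ] [0.56044801 0.00813217 0.27399752] [ 0.13669494 -1.26292986 -4.21560903] 11.4167 0.009710578839818323
```

View pics/s3.png

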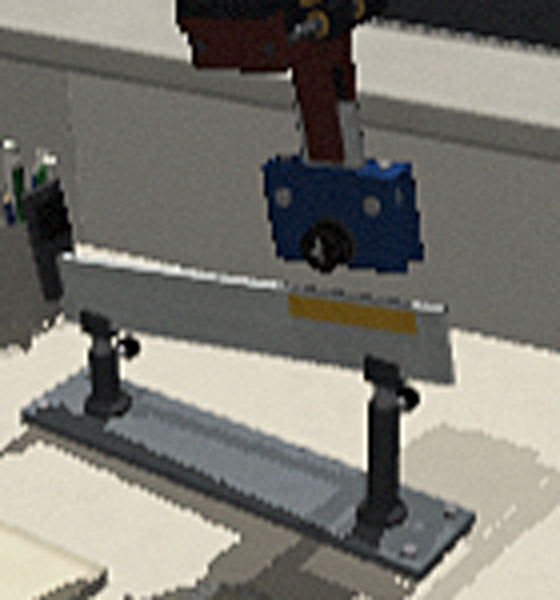

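View pics/t3.png

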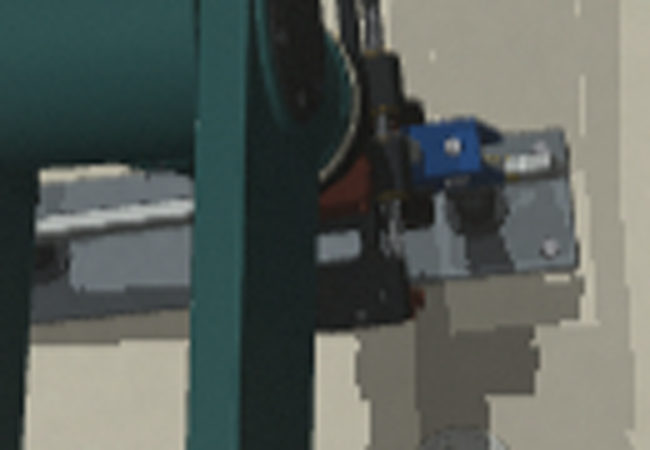

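The trolley hangs over the yellow section (scene crop about (345,230), mark at (350,310)), in line with the blade. I'll lower it under force guard.

Run:
```python
from h import *
q1=quat(N,-SD)
lat=.0006
r=servo_line(place(.168,.012,lat),q1,rate=.04,contact_N=4)
print(r,current_position(),place(.168,.012,lat),current_force(),current_clock())
if not r:
    sleep(.1);print(current_force())
    r=servo_line(place(.168,-.012,lat),q1,rate=.012,contact_N=4)
    print(r,current_force(),current_clock()); sleep(.3)
    p=np.array(current_position()); print(p,"up",(p-place(.168))@N,"lat",(p-place(.168))@SD,"along",(p-place(.168))@DR,current_force(),current_torque(),current_finger_gap())
```

```text
False [0.5609188  0.00065248 0.23198605] [0.56065794 0.00064417 0.23165078] [-0.46932493 -0.73737894 -4.95568606] 12.7417
[ 0.77564747  0.06133836 -4.67005124]
True [-0.52364754  1.58444904  5.68163926] 14.1833
[ 0.56100528 -0.00210017  0.21457154] up -0.005300050048313754 lat 0.0005510753063555977 along -0.0006820188675514739 [-0.51179713  1.22640336  6.55427643] [0.1610581  0.11618592 0.00238791] 0.01008696979280111
```

Run:
```python
from h import *
c=cap("scene"); cv2.imwrite("pics/s4.png",cv2.resize(c["image"][100:250,180:320],None,fx=4,fy=4,interpolation=cv2.INTER_CUBIC))
print(current_force(),current_position())
```

```text
[-0.59086007  1.39954109  4.69614915] [ 0.56097414 -0.00208044  0.21454438]
```

View pics/s4.png

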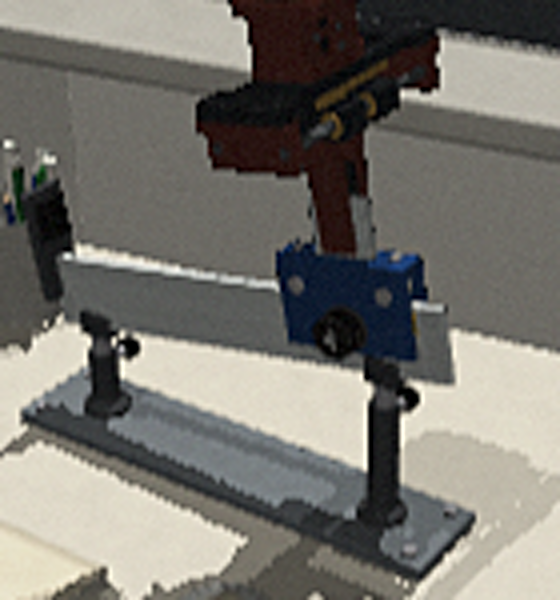

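The trolley sits astride the blade over the yellow section, at about (350,305) in the crop, with the cheek hanging down the blade side. I'll release it now.

Run:
```python
from h import *
move_gripper(0.088); t=current_clock(); print(t,current_finger_gap(),current_force())
sleep(2.0)
p=np.array(current_position()); 
servo_line(p+N*.10,rate=.15)
sleep(1.0)
for n in ["scene","top"]:
    c=cap(n); np.savez(n+"5.npz",**c)
    cv2.imwrite(f"pics/{n}5.png",c["image"])
    print([(d["xy"],d["conf"],world(c,*d["xy"])) for d in spot_in(n,"trolley")])
print(current_force(),current_clock())
```

```text
15.7833 0.08773745497181312 [ 0.33197309 -0.03413766 -0.24746553]
[([204.8, 163.7], 0.81, array([0.52785083, 0.1969805 , 0.15207765]))]
[([192.5, 188.5], 0.56, array([0.54618973, 0.17239481, 0.17654735]))]
[-0.46809251  0.83243509  0.63974178] 19.8
```

View pics/scene5.png

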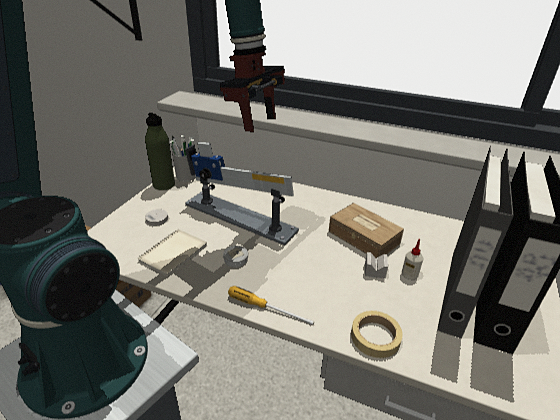

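View pics/top5.png

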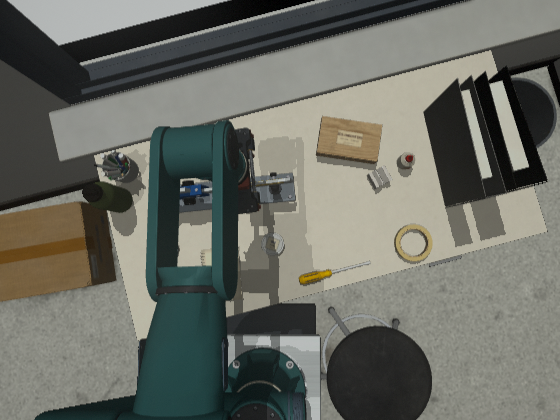

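The trolley now stands at the low end by the stop (scene about (205,164)), and the bystanders look unmoved. I'll check its position along the rail and whether it's still.

Run:
```python
from h import *
def m(c):
    im=c["image"].astype(int); b=(im[...,0]-im[...,2]>45); b[:,:180]=0;b[:, 240:]=0;b[:140]=0;b[195:]=0
    P=cloud(c,b); P=P[(P[:,2]>.09)&(P[:,2]<.3)]; d=P-C-Zv*.1627; along=d@(np.cos(a)*DR-np.sin(a)*Zv)
    lo,hi=np.percentile(along,[1,99]); print(len(P),"along blade",lo.round(4),hi.round(4),"mid",((lo+hi)/2).round(4),"centroid",P.mean(0).round(4),"height over edge",np.percentile(d@N,[2,98]).round(3),"lat",np.percentile(d@SD,[5,95]).round(3))
m(dict(np.load("scene5.npz")))
c=cap("scene"); m(c)
cv2.imwrite("pics/s6.png",cv2.resize(c["image"][120:240,140:310],None,fx=4,fy=4,interpolation=cv2.INTER_CUBIC)); print(current_clock())
```

```text
61 along blade 0.0571 0.2156 mid 0.1364 centroid [0.5375 0.1939 0.1717] height over edge [0.024 0.029] lat [-0.008  0.014]
61 along blade 0.0555 0.216 mid 0.1358 centroid [0.5376 0.1934 0.1718] height over edge [0.024 0.029] lat [-0.009  0.013]
19.85
```

View pics/s6.png

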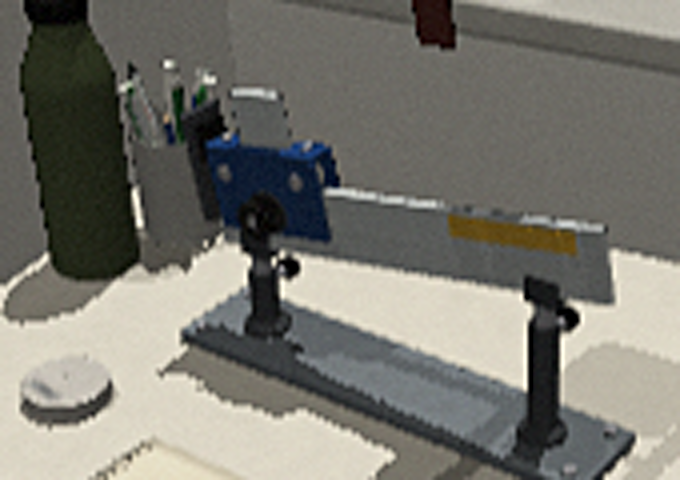

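The picture shows the trolley astride the blade with its front end touching the stop at (205,160) in the crop. Its uphill end is 56–57 mm past the blade's middle, so its centre is at about 106 mm, which is where a trolley resting on the stop should be. Two pictures in a row agree, so I'm handing in.

Run:
```python
from h import *
print(current_force(),current_finger_gap()); close_job()
```

```text
[-1.07314867 -1.5839041   0.18879651] 0.0873930466738574
the job is handed in; nothing more can be done
```

The trolley is on the rail, resting against the rubber stop. I handed the job in at about 20 s of the 42 s allowed; no verdict is reported.

**What I did:** I gripped the trolley by its tab, carried it tilted 10° to the yellow-marked end and lowered it slowly under force guard. It began to bear with the blade's top edge about 163 mm up at mid-rail. I held it there for more than 0.3 s, with roughly 9–11 N on the rail by the wrist force, then opened the gripper. It rolled down by itself, and I raised the arm clear.

**Last checks:**
- **Position:** the trolley's uphill end is 56–57 mm past the blade's middle, so its centre is at about 106 mm, as expected against the stop. The script's own midpoint said 136 mm. I discounted it because its downhill end (216 mm) lies beyond the stop, so it must have caught background pixels. The colour-based check across the rail was equally noisy, so I judged "astride and in line" from the picture.
- **Stillness:** two pictures about 0.05 s apart agree within the measuring noise. That is a short interval, but the rail-end contact also looks settled.
- **Robot:** the gripper is open and well clear of the trolley. The last force reading was about 2 N, mostly sideways, and I took it as sensor noise.
- **Bystanders:** they look unmoved in both camera views, but I did not measure them.

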